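# Set the tip sorter's selector lever to the coral dot and lock it

## Task

Set the tip sorter for the coral domes: with your fingertips, gently push the selector lever around by its upright pin until the lever's blade lies centred over the coral dot on the scale. Then press the green lock button on the sorter's foot all the way in, let it come up again, and move clear. Do not grip or lift anything, do not press the button before the lever is set, and leave the sorting cup and the other things on the counter where they are.

Things in the scene. Friction and masses are not known exactly. Their poses are not given: they have to be found in the camera images.
- stand: The sorter, fixed: steel funnel on a two-post stand. Origin on the counter below the funnel, on the ring's axis. In mm, this frame: funnel rim radius 47, z 156; under it a steel ring (radius 35, z 85-105) with a lever towards -y over a white arc scale (radius 64-96, 0.8 rad each side of -y, top z 83). Posts (+-28, 52), z 78. Foot plate 8 thick; on it at (0, 145) the button's pedestal.
- ring (a joint): Angle (rad) of the selector ring and lever about the vertical axis through the stand's origin: 0 with the lever along the stand's -y, positive anticlockwise from above (lever swings towards the stand's +x); stops at +-0.75. Turns smoothly against friction (0.15 N m, about 1.3 N at the pin) and stays where left.
- lever_pin (a point): Top centre of the upright black pin (yellow band) at the lever's end: 14 mm diameter, 120 mm from the ring's axis, z = 92 (foot) to 135 mm (top). Push it sideways from either side; nothing else at its height stands within 60 mm along the arc. Axes turn with the lever: -y outward along it, x along the arc in the sense of growing angle.
- lever_mid (a point): Middle of the lever's straight blade (dark steel, 5 mm wide, z 92 to 98 mm), 80 mm from the ring's axis, over the scale. The axes turn with the lever: -y points outward along the blade, x across it.
- dot_coral: The mark to set: coral disc, 20 mm diameter, 2 mm thick, fixed on the scale 75 to 86 mm from the ring's axis, 0.39 to 0.6 rad to one side or the other of the stand's -y. Origin: centre of its underside (z = 83 mm). The blade passes 7 mm above it; set right, coral shows on both sides of the blade.
- dot_blue: A like disc in blue at the other side of the scale: not the one wanted.
- lock (a joint): Green round spring button, 28 mm diameter, on the white pedestal (50 mm square, top at z = 48 mm): travel in m, 0 up, 0.006 fully in, which takes 5 N; springs back.
- lock_top (a point): Top centre of the green button cap when up; press straight down here.
- cup: White open sorting cup, 58 mm wide, 46 mm high, 50 g, loose on the foot plate under the spout. Origin at the centre of its underside. Leave it there.
- tip_box: Closed coral silicone box, 62 x 92 x 42 mm with the knobs on its lid, loose beside the sorter (stand's +x side). Origin at the centre of its underside. Leave it.
- aid: Copper-toned hearing aid, 50 mm long, 13 mm high, loose beside the sorter (stand's -x side). Origin under its body. Leave it.
- cradle: Black charging cradle, 60 x 85 x 38 mm, loose. Origin at the centre of its underside. Leave it.
- loupe: Smoky acrylic stand loupe, 56 mm across, 36 mm high, loose. Origin at the centre of its underside. Leave it.
- spray: Blue bottle with white cap, 44 mm across, 110 mm high, loose. Origin at the centre of its underside. Leave it.

How it is judged:
On the way, in this order (a step that is already met when the one before it is completed fails the run):
1. the lever's blade is at rest over the coral dot, button up (x of dot_coral in the frame of lever_mid between -0.006 and 0.006 m and velocity of joint ring between -0.03 and 0.03 rad/s and value of joint lock below 0.002 m), for 0.3 s.
2. the green button is pressed in (x of dot_coral in the frame of lever_mid between -0.006 and 0.006 m and value of joint lock above 0.0045 m), for 0.05 s.
At the end, for the whole second after the job is handed in: The centre line of the lever's blade lies within 6 mm of the coral dot's centre (measured across the blade) and at rest, the green button has been pressed in at least 4.5 mm with the lever so set and is up again, and the loose things are at rest within 15 mm of where they stood (x of dot_coral in the frame of lever_mid between -0.006 and 0.006 m and velocity of joint ring between -0.03 and 0.03 rad/s and value of joint lock below 0.0015 m and distance of each of cup, tip_box, aid, cradle, loupe, spray from where it was at the start of the episode below 0.015 m and linear speed of each of cup, tip_box, aid, cradle, loupe, spray below 0.02 m/s); the robot touches nothing.
It fails at once if the button is pressed in before the lever is over the coral dot (value of joint lock above 0.003 m and not (x of dot_coral in the frame of lever_mid between -0.006 and 0.006 m)).
It fails at once if the lever or its ring is gripped or shoved with more than 20 N (contact force between the fingers and ring above 20 N).
It fails at once if the sorting cup or another loose thing is shifted over 15 mm, lifted or tipped (distance of any of cup, tip_box, aid, cradle, loupe, spray from where it was at the start of the episode above 0.015 m or angle between any of cup, tip_box, aid, cradle, loupe, spray's own z axis and vertical above 0.3 rad).
It also fails if it takes over 51 s, if anything falls off the work surface, if the arm or the gripper's body presses on something with over 40 N, if the wrist force passes 120 N, or if a joint passes its speed limit or range.

## Robot

A 6-joint arm with a two-finger parallel gripper is mounted at the origin on the work surface. World frame = base frame: x ahead of the robot, y to its left, z up, the work surface at z = 0. Lengths are in m, angles in rad, forces in N, time in s.
With the tool pointing down it reaches from about 0.375 to 0.925 m from the base axis. Payload 5.7 kg.
Tool frame: the origin (TCP) lies between the finger pads; the fingertips stand 25 mm ahead of it and the grasp point (between the pads) lies 6 mm ahead of it; z points along the fingers, y is the line along which they close (so a half turn about z gives the same grasp; the last joint's range is limited). The gripper opens to 85 mm and grips with 20 to 120 N. Pads are 22 mm wide; open, the fingers measure 114 mm over their backs; the gripper's body (76 mm by 85 mm) begins 54 mm behind the grasp point. The pads swing forward as they close: fully open they stand 13 mm farther back than shut.
Start: joints at [1.011, 0.359, 1.51, -0, 1.272, -0.115], TCP at [0.258, 0.542, 0.256] pointing down, gripper open.
Joint ranges: [-2.97, 2.97], [-1.01, 2.36], [0.21, 2.38], [-0.96, 4.11], [0.2, 2.71], [-2.98, 2.98]. Speed limits (rad/s): [2.39, 2.39, 3.14, 3.14, 3.14, 3.14].

## Interface

Orientations are given as a unit quaternion [x, y, z, w].
In Python, from station import bot, viewer, ticket gives the robot as it stands.
- The arm moves only by the tool send_rows, never from a script. Its argument "series" is a list of rows, each a list of 5 numbers: the finger opening in mm, from 0 to 85.4, then the shift along the world's x, y, z in mm, then the turn about the world's z in rad. A call has exactly 10 rows; each row shifts and turns the commanded pose from where the row before left it; what a row does not reach is not made up. A row lasts 1/12 s, in which the tool goes at most 41.7 mm and 7.16 degrees, less where a joint would pass 70% of its speed; a pose out of reach is approached as far as the arm can. A call with a gripper value outside its range is refused whole. The fingers move at their own pace and stop on an object; the grip force is fixed at half the most. Time passes only in rows, so rows that do not move let the fingers close, or fill a call up. It gives the time, the measured TCP pose, the force, the opening and the grip force at its end, in the units of the state.
- bot.get_obs(): the state, without advancing time (a new reading comes with each control period).
- viewer.get_image(name): name is "scene" or "top" or "wrist"; returns a dict with "img" (480x640x3 uint8, red, green, blue), "fx", "fy", "cx", "cy" (pixels), "D" ([k1, k2, p1, p2, k3] as OpenCV has them; the pictures are not rectified), "R" (3x3) and "t" (3): a world point X has camera coordinates R X + t. Camera axes: x right, y down, z forward; pixel columns grow to the right and rows downward; lengths in m; the calibration is good to about 2 mm. A picture is of the moment at which its call begins. There is no depth.
- ticket.close_job(): hands the job in; it is judged then, once.
The state is a dict: "time": time; "qpos": joint angles; "joint_velocities": joint speeds; "joint_efforts": joint torques, N m; "ee_pos": TCP position; "tcp_rot": TCP orientation; "ft_force": force on the tool from outside, world axes, zero at the start; "moment": the same for the moment, N m; "finger_gap": opening from 0.0 (shut) to 1.0 (fully open); "finger_force": force on a finger pad.
Only numpy, scipy, OpenCV 4.12 (cv2) and the standard library are available. Lean on these libraries where they do the work, as an engineer would, in place of code of your own. Each camera call takes 0.05 s, during which the arm holds its last target. There are 200 camera calls.

## Working session

There is one attempt and no reset: what is moved stays moved. The work goes in short steps, Python scripts to look and compute and a tool call to move; the robot and the scene stay as the last step left them, time stands still between calls to the robot, and variables do not carry over. Pictures are saved under pics/ and viewed, at most 10 in all, crops included, and the job is handed in when it is done.

Besides the shell and the picture viewer there is one more tool, called as a command line: name --pt "numbers of a row" for each row, then --argument value for the rest. send_rows: Moves the arm, as the interface text tells. Its arguments: {"type":"object","properties":{"series":{"type":"array","items":{"type":"array","items":{"type":"number"}}}},"required":["series"]}

```bash
mkdir -p pics
cat > h.py <<'E'
import numpy as np, cv2
from station import bot, viewer, ticket
def cam(n):
    c=viewer.get_image(n); c['K']=np.array([[c['fx'],0,c['cx']],[0,c['fy'],c['cy']],[0,0,1.]])
    c['R']=np.array(c['R']);c['t']=np.array(c['t']);c['D']=np.array(c['D'],float);return c
def onz(c,uv,z):
    p=cv2.undistortPoints(np.array(uv,float).reshape(-1,1,2),c['K'],c['D']).reshape(-1,2)
    d=np.c_[p,np.ones(len(p))]@c['R']; o=-c['R'].T@c['t']
    return o+d*((z-o[2])/d[:,2])[:,None]
def proj(c,X):
    return cv2.projectPoints(np.array(X,float).reshape(-1,1,3),cv2.Rodrigues(c['R'])[0],c['t'],c['K'],c['D'])[0].reshape(-1,2)
def save(c,n): cv2.imwrite(f'pics/{n}.png',c['img'][:,:,::-1])
E
python3 - <<'E'
from h import *
for n in('scene','top'):
    c=cam(n);save(c,n+'0');print(n,-c['R'].T@c['t'])
    np.save(n+'0.npy',c['img'])
print(bot.get_obs())
E
```

```text
scene [1.2291452  0.87160886 0.81146504]
top [ 0.35292599 -0.00137996  1.2602193 ]
{'time': 0.1, 'qpos': array([ 1.01087907e+00,  3.59444535e-01,  1.51132703e+00,  6.69473263e-06,
        1.27249709e+00, -1.15103859e-01]), 'joint_velocities': array([ 0.00193076, -0.00329631, -0.0020637 ,  0.00078989, -0.00091455,
        0.00036283]), 'joint_efforts': array([-5.96667523e-04, -5.28657854e+01, -2.79345846e+01, -5.07756977e-04,
        5.04935626e-03,  7.43912345e-07]), 'ee_pos': array([0.25787583, 0.54112496, 0.25552965]), 'tcp_rot': array([ 2.20578564e-01,  9.75368851e-01, -7.89667076e-04, -2.80514461e-04]), 'ft_force': array([ 0.79298724, -0.4171876 , -0.51819967]), 'moment': array([-0.01824534,  0.02919334,  0.01898421]), 'finger_force': 0.0, 'finger_gap': 1.0021515015029674}
```

View pics/top0.png

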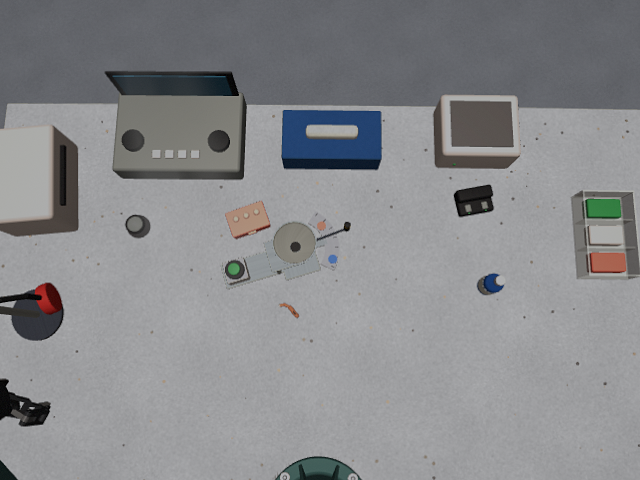

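View pics/scene0.png

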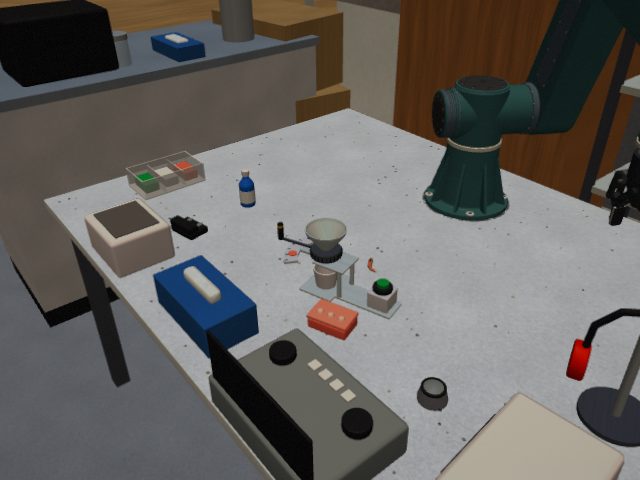

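The top view shows the funnel at (295,243), green button (235,269), coral dot (321,226), blue dot (333,260) and pin (347,227). The scene view shows the same: pin (280,231), button (383,286), coral dot (292,253). Next I measure them.

```bash
cat > meas.py <<'E'
from h import *
def blob(c,f,near,r):
    h=cv2.cvtColor(c['img'],cv2.COLOR_RGB2HSV).astype(int); m=f(h[...,0],h[...,1],h[...,2]).astype(np.uint8)
    M=np.zeros_like(m); cv2.circle(M,near,r,1,-1); m&=M
    n,l,s,ce=cv2.connectedComponentsWithStats(m)
    if n<2: return None,0
    i=1+np.argmax(s[1:,4]); return ce[i],s[i]
coral=lambda h,s,v:((h<12)|(h>172))&(s>70)&(v>90)
blue=lambda h,s,v:(h>100)&(h<125)&(s>90)&(v>90)
green=lambda h,s,v:(h>45)&(h<80)&(s>100)&(v>60)
black=lambda h,s,v:(v<50)
yellow=lambda h,s,v:(h>18)&(h<35)&(s>120)&(v>90)
E
python3 - <<'E'
from meas import *
T=cam('top');S=cam('scene')
def tri(a,b):
    pr=[]
    for c,p in((T,a),(S,b)):
        q=onz(c,p,0.)[0];o=-c['R'].T@c['t'];d=(q-o)/np.linalg.norm(q-o);pr.append((o,d))
    A=sum(np.eye(3)-np.outer(d,d) for o,d in pr);B=sum((np.eye(3)-np.outer(d,d))@o for o,d in pr)
    X=np.linalg.solve(A,B);return X,[np.linalg.norm(np.cross(X-o,d)) for o,d in pr]
for n,f,tn,sn in(('coral',coral,(321,226),(292,253)),('blue',blue,(333,260),(292,253)),('green',green,(235,269),(383,286)),('pin',black,(347,227),(280,231)),('yel',yellow,(347,227),(280,231))):
    a,sa=blob(T,f,tn,14);b,sb=blob(S,f,sn,14)
    print(n,a,sa,b,sb)
    if a is not None and b is not None: print(tri(a,b))
    if a is not None: print([onz(T,a,z)[0].round(4) for z in (.0585,.085,.135)])
# crops
for c,x,y,nm in((T,215,190,'tc'),(S,260,200,'sc')):
    cr=c['img'][y:y+120,x:x+160,::-1];cv2.imwrite(f'pics/{nm}.png',cv2.resize(cr,(800,600),interpolation=cv2.INTER_CUBIC))
E
```

```text
coral [320.92982456 225.47368421] [317 222   9   8  57] [292.09302326 252.65116279] [288 250   9   6  43]
(array([0.61919385, 0.00092233, 0.08671427]), [np.float64(0.000995123255455893), np.float64(0.000995123255455855)])
[array([6.264e-01, 3.000e-04, 5.850e-02]), array([6.204e-01, 3.000e-04, 8.500e-02]), array([6.09e-01, 2.00e-04, 1.35e-01])]
blue [332.18644068 258.55932203] [328 255   9   8  59] None 0
[array([ 0.5505, -0.0258,  0.0585]), array([ 0.5461, -0.0253,  0.085 ]), array([ 0.5379, -0.0243,  0.135 ])]
green [233.42982456 268.57017544] [228 263  12  12 114] [382.46153846 282.95604396] [377 279  12  10  91]
(array([0.52289502, 0.19491545, 0.06791712]), [np.float64(0.0012774818027832852), np.float64(0.0012774818027833353)])
[array([0.5251, 0.1955, 0.0585]), array([0.5213, 0.1912, 0.085 ]), array([0.5142, 0.183 , 0.135 ])]
pin [346.25  226.275] [342 222   8   9  40] [281.40625  234.421875] [278 228  13  13  64]
(array([ 0.6118006 , -0.05295044,  0.10680803]), [np.float64(0.003097613237228165), np.float64(0.0030976132372279737)])
[array([ 0.6252, -0.0572,  0.0585]), array([ 0.6192, -0.056 ,  0.085 ]), array([ 0.6078, -0.0537,  0.135 ])]
yel None 0 [279.5 227. ] [278 227   4   1   4]
```

View pics/tc.png

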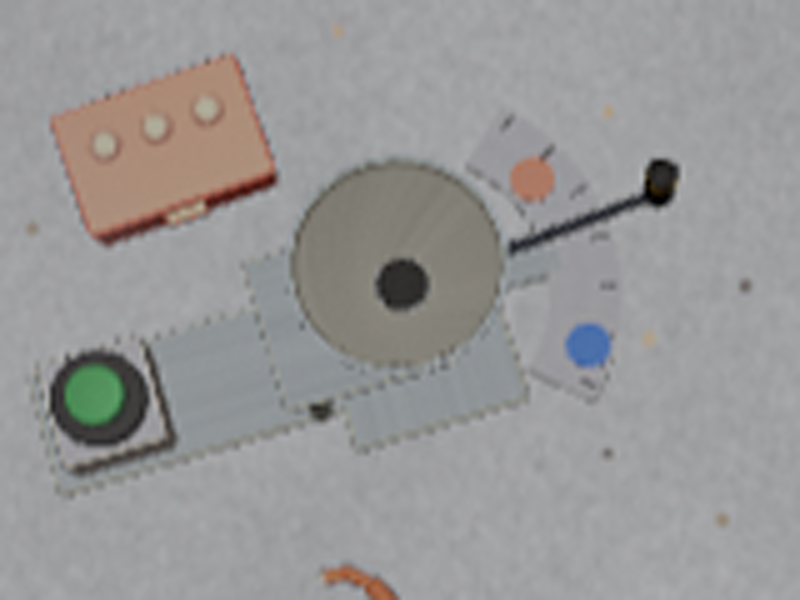

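View pics/sc.png

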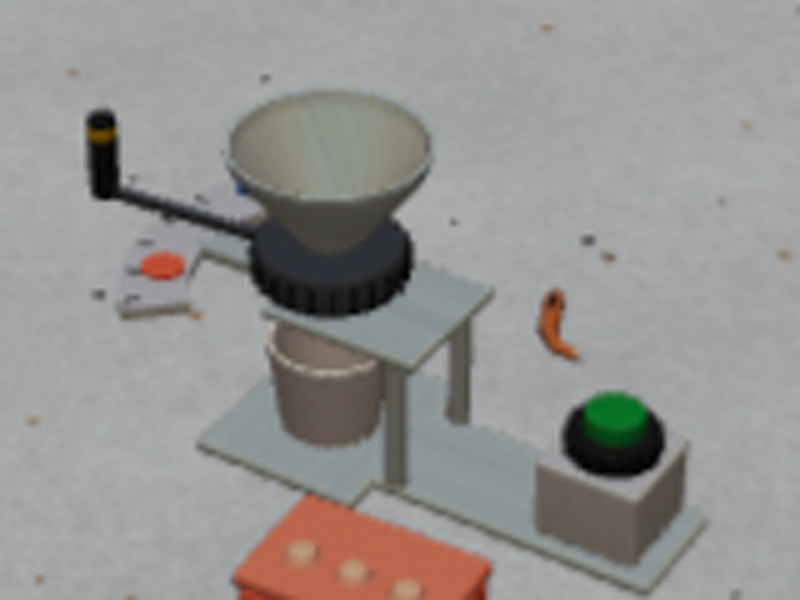

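Run:
```python
from meas import *
T=cam('top');S=cam('scene')
def px(x,y,ox=215,oy=190): return ((x+.5)/5-.5+ox,(y+.5)/5-.5+oy)
A=onz(T,px(398,263.5),.156)[0]
# rim in scene: ellipse x 228..432, y 90..~188
A2=onz(S,px(330,138,260,200),.156)[0]
rim=[np.linalg.norm(onz(T,px(*p),.156)[0]-A).round(4) for p in((293,263),(503,263),(398,160),(398,367))]
print(A,A2,rim)
B=onz(T,blob(T,green,(235,269),14)[0],.068)[0]
C=onz(T,blob(T,coral,(321,226),14)[0],.085)[0];D=onz(T,blob(T,blue,(333,260),14)[0],.085)[0]
P=onz(T,px(664,168),.135)[0]; P2=onz(S,px(101,115,260,200),.135)[0]
print('B',B,'P',P,P2)
ax=(A+A2)[:2]/2
for a in (A[:2],ax):
  u=a-B[:2]; th=np.arctan2(u[1],u[0]); print('axis',a,'btn r',np.hypot(*u),'th',th)
  for n,q in(('coral',C),('blue',D),('pin',P),('pin2',P2)):
    v=q[:2]-a;print(n,q.round(4),'r',np.hypot(*v).round(4),'ang',(np.arctan2(v[1],v[0])-th+np.pi)%(2*np.pi)-np.pi)
```

```text
[0.56776676 0.05529212 0.156     ] [0.56141493 0.05240073 0.156     ] [np.float64(0.0437), np.float64(0.0436), np.float64(0.0441), np.float64(0.0435)]
B [0.52377423 0.19398621 0.068     ] P [ 0.61457129 -0.05609831  0.135     ] [ 0.60815984 -0.05686191  0.135     ]
axis [0.56776676 0.05529212] btn r 0.14550393634413245 th -1.2636434622352348
coral [6.204e-01 3.000e-04 8.500e-02] r 0.0761 ang 0.4556488886541712
blue [ 0.5461 -0.0253  0.085 ] r 0.0835 ang -0.5693913426708903
pin [ 0.6146 -0.0561  0.135 ] r 0.1208 ang 0.09063194488226589
pin2 [ 0.6082 -0.0569  0.135 ] r 0.1192 ang 0.038541948755586475
axis [0.56459084 0.05384642] btn r 0.14596285981056864 th -1.2873803235224448
coral [6.204e-01 3.000e-04 8.500e-02] r 0.0773 ang 0.522005994916416
blue [ 0.5461 -0.0253  0.085 ] r 0.0813 ang -0.5125210029312823
pin [ 0.6146 -0.0561  0.135 ] r 0.1208 ang 0.1432534333012736
pin2 [ 0.6082 -0.0569  0.135 ] r 0.119 ang 0.09151564797246525
```

send_rows --pt "0 16 -31 0 0.055" --pt "0 16 -31 0 0.055" --pt "0 16 -31 0 0.055" --pt "0 16 -31 0 0.055" --pt "0 16 -31 0 0.055" --pt "0 16 -31 0 0.055" --pt "0 16 -31 0 0.055" --pt "0 16 -31 0 0.055" --pt "0 16 -31 0 0.055" --pt "0 16 -31 0 0.055"

```text
time: 1.13
ee_pos: [0.4186, 0.23, 0.2564]
tcp_rot: [-0.054, 0.999, 0.0, 0.0]
ft_force: [1.7, 1.0, -0.1]
finger_gap: -0.0
finger_force: 0.0
```

send_rows --pt "0 16 -31 0 0.055" --pt "0 16 -31 0 0.055" --pt "0 16 -31 0 0.055" --pt "0 16 -31 0 0.055" --pt "0 16 -31 0 0.055" --pt "0 16 -31 0 0.055" --pt "0 16 -31 0 0.055" --pt "0 16 -31 0 0.055" --pt "0 12 -31 0 0.055" --pt "0 12 -31 0 0.055"

```text
time: 1.97
ee_pos: [0.5707, -0.0802, 0.2562]
tcp_rot: [-0.323, 0.946, -0.0, 0.0]
ft_force: [0.4, 0.3, -0.6]
finger_gap: 0.001
finger_force: 0.0
```

send_rows --pt "0 0 -2 -18 0" --pt "0 0 -2 -18 0" --pt "0 0 0 -18 0" --pt "0 0 0 -18 0" --pt "0 0 0 -18 0" --pt "0 0 0 -18 0" --pt "0 0 0 -15 0" --pt "0 0 0 0 0" --pt "0 0 0 0 0" --pt "0 0 0 0 0"

```text
time: 2.8
ee_pos: [0.5708, -0.0825, 0.134]
tcp_rot: [-0.322, 0.947, -0.0, 0.0]
ft_force: [1.5, -0.8, 0.7]
finger_gap: 0.0
finger_force: 0.0
```

Run:
```python
from h import *
T=cam('top');S=cam('scene');W=cam('wrist')
a=cv2.resize(T['img'][170:290,260:400],(400,343));b=cv2.resize(S['img'][200:320,220:360],(400,343))
w=cv2.resize(W['img'],(340,255))
o=np.zeros((600,800,3),np.uint8);o[:343,:400]=a;o[:343,400:]=b;o[343:598,:340]=w
cv2.imwrite('pics/m1.png',o[:,:,::-1])
```

```text
(no output)
```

View pics/m1.png

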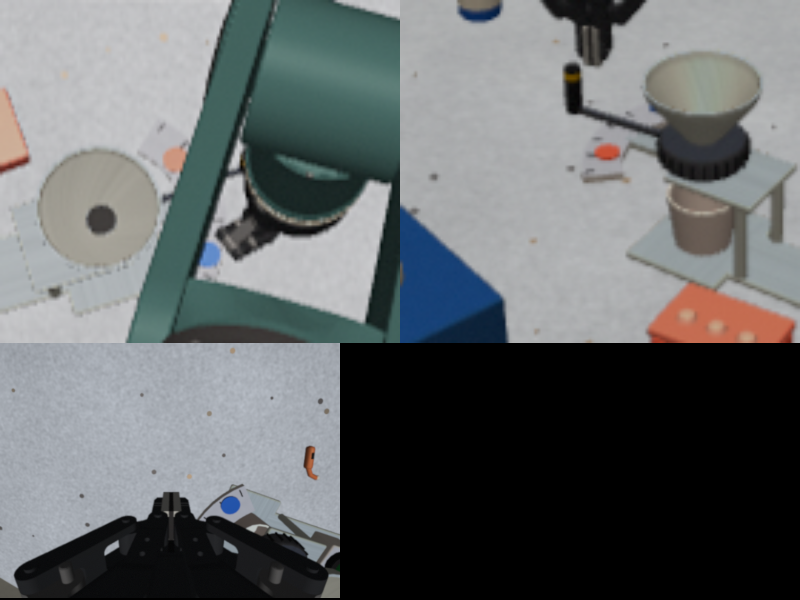

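send_rows --pt "0 5 3 -1 0" --pt "0 5 3 -1 0" --pt "0 5 3 0 0" --pt "0 5 3 0 0" --pt "0 3 2 0 0" --pt "0 3 2 0 0" --pt "0 3 2 0 0" --pt "0 3 2 0 0" --pt "0 3 2 0 0" --pt "0 3 2 0 0"

```text
time: 3.78
ee_pos: [0.6083, -0.0585, 0.1312]
tcp_rot: [-0.322, 0.947, -0.0, -0.0]
ft_force: [-1.5, -1.5, -0.6]
finger_gap: 0.002
finger_force: 0.9
```

send_rows --pt "0 3 2 0 0" --pt "0 3 2 0 0" --pt "0 3 2 0 0" --pt "0 3 2 0 0" --pt "0 0 0 0 0" --pt "0 0 0 0 0" --pt "0 0 0 0 0" --pt "0 0 0 0 0" --pt "0 0 0 0 0" --pt "0 0 0 0 0"

```text
time: 4.62
ee_pos: [0.6201, -0.0504, 0.1313]
tcp_rot: [-0.322, 0.947, -0.0, 0.0]
ft_force: [-0.6, 0.0, -0.2]
finger_gap: 0.003
finger_force: 0.0
```

Run:
```python
from h import *
T=cam('top');S=cam('scene');print(bot.get_obs()['ft_force'],bot.get_obs()['ee_pos'])
a=cv2.resize(T['img'][190:270,290:370],(400,400),interpolation=cv2.INTER_CUBIC);b=cv2.resize(S['img'][200:280,260:340],(400,400),interpolation=cv2.INTER_CUBIC)
cv2.imwrite('pics/m2.png',np.hstack([a,b])[:,:,::-1])
```

```text
[-0.77324117 -0.50361254  1.1295338 ] [ 0.62011389 -0.0504364   0.13128675]
```

View pics/m2.png

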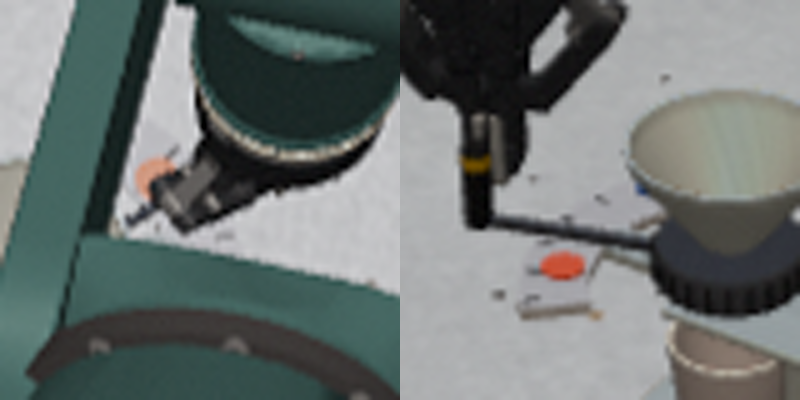

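The fingers are in contact and the lever is turning; in the scene view the blade runs (480,220)-(650,243) and the coral dot is at (562,266). I'll push on, a bit short of the target, then measure the blade line against the dot.

send_rows --pt "0 2 1.5 0 0" --pt "0 2 1.5 0 0" --pt "0 2 1.5 0 0" --pt "0 2 1.5 0 0" --pt "0 2 1.5 0 0" --pt "0 0 0 0 0" --pt "0 0 0 0 0" --pt "0 0 0 0 0" --pt "0 0 0 0 0" --pt "0 0 0 0 0"

```text
time: 5.55
ee_pos: [0.6301, -0.0428, 0.1313]
tcp_rot: [-0.322, 0.947, 0.0, 0.0]
ft_force: [0.1, 0.3, -0.1]
finger_gap: 0.003
finger_force: 0.0
```

```bash
cat > blade.py <<'E'
from meas import *
S=cam('scene')
b,sb=blob(S,coral,(292,253),14); C=onz(S,b,.085)[0]
y,sy=blob(S,yellow,(300,228),50); print('yellow',y,sy,'coral',b,sb,C)
o=bot.get_obs();print(o['ft_force'],o['ee_pos'])
np.save('s.npy',S['img'])
# dark pixels on lines at radius 60..108 around estimated axis, per lever angle
ax=np.array([.566,.054]);g=cv2.cvtColor(S['img'],cv2.COLOR_RGB2GRAY).astype(np.float32)
th=np.arange(-1.35,-.5,.005);r=np.arange(.062,.106,.004);pts=[]
for R in r:
    X=np.c_[ax[0]+R*np.cos(th),ax[1]+R*np.sin(th),np.full(len(th),.096)]
    p=proj(S,X).astype(np.float32);v=cv2.remap(g,p[:,:1],p[:,1:],cv2.INTER_LINEAR)[:,0]
    w=np.clip(95-v,0,None); i=v.argmin(); s=slice(max(i-8,0),i+9)
    if v[i]<90: pts.append(X[s].T@w[s]/w[s].sum())
P=np.array(pts)[:,:2].astype(np.float32)
vx,vy,x0,y0=cv2.fitLine(P,cv2.DIST_HUBER,0,.001,.001).ravel()
d=C[:2]-[x0,y0];q=P-[x0,y0]
print(len(P),'line ang',np.arctan2(vy,vx),'dot left of line (mm, + = ccw to go)',1e3*(vx*d[1]-vy*d[0])*np.sign(vx),'resid',np.abs(1e3*(vx*q[:,1]-vy*q[:,0])).round(1))
a=cv2.resize(S['img'][200:280,260:360],(800,640),interpolation=cv2.INTER_CUBIC)[:600]
cv2.imwrite('pics/m3.png',a[:,:,::-1])
E
python3 blade.py
```

```text
yellow [272.5 235.5] [271 235   4   2   8] coral [292.04545455 252.59090909] [288 250   9   6  44] [ 6.17095469e-01 -5.47938888e-04  8.50000000e-02]
[0.66977223 0.5316586  0.72456245] [ 0.63010956 -0.04284845  0.13129743]
11 line ang -0.8917628 dot left of line (mm, + = ccw to go) 1.344083638985648 resid [0.2 0.6 1.6 0.9 0.5 0.  0.4 0.7 0.4 0.1 0.1]
```

View pics/m3.png

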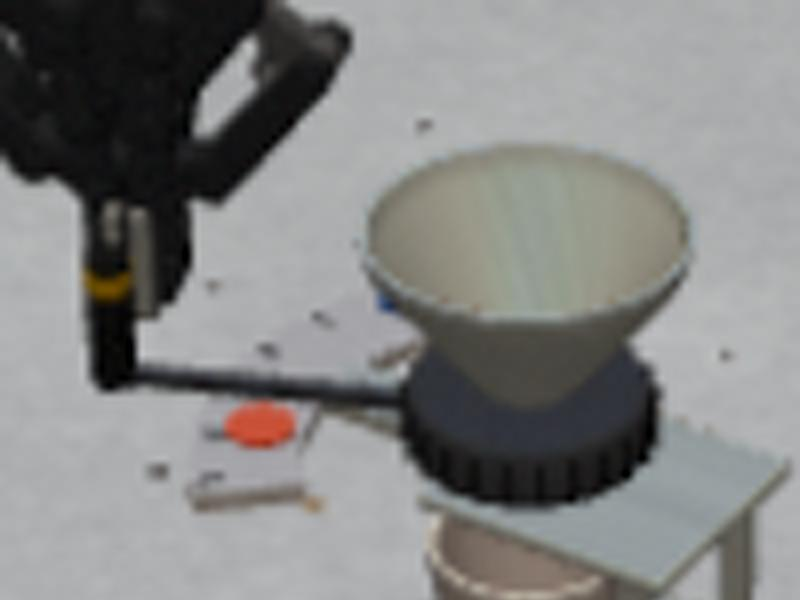

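send_rows --pt "0 1 0.5 0 0" --pt "0 1 0.5 0 0" --pt "0 0 0 0 0" --pt "0 0 0 0 0" --pt "0 -8 -6 0 0" --pt "0 -12 -9 0 0" --pt "0 -12 -9 0 0" --pt "0 0 0 20 0" --pt "0 0 0 35 0" --pt "0 0 0 35 0"

```text
time: 6.43
ee_pos: [0.5983, -0.0663, 0.221]
tcp_rot: [-0.321, 0.947, 0.001, -0.001]
ft_force: [1.8, -0.8, 0.8]
finger_gap: 0.003
finger_force: 0.0
```

send_rows --pt "0 0 0 30 0" --pt "0 -8 30 5 0" --pt "0 -8 40 0 0" --pt "0 -8 40 0 0" --pt "0 -8 40 0 0" --pt "0 -8 40 0 0" --pt "0 -8 40 0 0" --pt "0 -8 40 0 0" --pt "0 -8 40 0 0" --pt "0 -8 40 0 0"

```text
time: 7.27
ee_pos: [0.5274, 0.2854, 0.2565]
tcp_rot: [-0.322, 0.947, -0.0, 0.0]
ft_force: [0.8, -1.0, -0.2]
finger_gap: -0.005
finger_force: 0.0
```

```bash
python3 blade.py
python3 - <<'E'
from h import *
T=cam('top')
np.save('t.npy',T['img'])
a=cv2.resize(T['img'][180:300,210:370],(800,600),interpolation=cv2.INTER_CUBIC)
cv2.imwrite('pics/m4.png',a[:,:,::-1])
E
```

```text
yellow [272.16666667 235.66666667] [271 235   4   2   6] coral [292.08888889 252.53333333] [288 250   9   6  45] [ 0.61688141 -0.00067128  0.085     ]
[0.03567851 5.7603353  1.00191454] [0.52568284 0.29268348 0.25656166]
11 line ang -0.8651613 dot left of line (mm, + = ccw to go) 0.5401133291548476 resid [0.  0.6 1.1 0.4 0.6 0.2 0.  0.1 0.6 0.1 0.2]
```

View pics/m4.png

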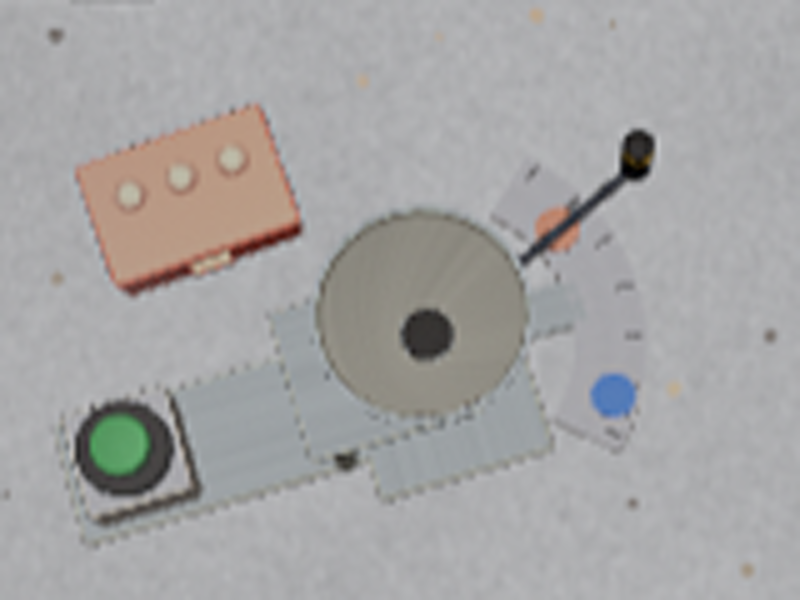

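```bash
cat > topm.py <<'E'
from meas import *
T=cam('top')
C=np.array([.6204,.0003])  # unoccluded coral from the first top picture
ax=np.array([.568,.055]);g=cv2.cvtColor(T['img'],cv2.COLOR_RGB2GRAY).astype(np.float32)
th=np.arange(-1.35,-.4,.005);P=[]
for R in np.arange(.066,.106,.003):
    X=np.c_[ax[0]+R*np.cos(th),ax[1]+R*np.sin(th),np.full(len(th),.098)]
    p=proj(T,X).astype(np.float32);v=cv2.remap(g,p[:,:1],p[:,1:],cv2.INTER_LINEAR)[:,0]
    i=v.argmin();s=slice(max(i-9,0),i+10);w=np.clip(v[s].max()*.85-v[s],0,None);P.append(X[s].T@w/w.sum())
P=np.array(P)[:,:2].astype(np.float32)
vx,vy,x0,y0=cv2.fitLine(P,cv2.DIST_HUBER,0,.001,.001).ravel();s=np.sign(vx)
f=lambda q:(1e3*s*(vx*(q[...,1]-y0)-vy*(q[...,0]-x0))).round(1)
print('ang',np.arctan2(vy*s,vx*s),'dot to go mm',f(C),'axis est offset',f(ax),'resid',f(P))
E
python3 topm.py
```

```text
ang -0.8504986 dot to go mm 3.2 axis est offset -0.1 resid [ 0.1  0.3 -0.1 -0.1 -0.1 -0.   0.3  0.3 -0.1 -0.1  0.   0.   0.1  0.1]
```

Top view: the blade already crosses the coral disc, but the disc centre lies about 3 mm farther anticlockwise. I'll go back and nudge the pin another 4 mm or so.

send_rows --pt "0 8 -40 0 0" --pt "0 8 -40 0 0" --pt "0 8 -40 0 0" --pt "0 8 -40 0 0" --pt "0 8 -40 0 0" --pt "0 8 -40 0 0" --pt "0 8 -40 0 0" --pt "0 8 -40 0 0" --pt "0 8 -40 0 0" --pt "0 0 0 0 0"

```text
time: 8.25
ee_pos: [0.6011, -0.0851, 0.2565]
tcp_rot: [-0.319, 0.948, -0.003, 0.0]
ft_force: [0.8, 0.0, 0.6]
finger_gap: 0.003
finger_force: 0.0
```

send_rows --pt "0 0 0 -20 0" --pt "0 0 0 -20 0" --pt "0 0 0 -20 0" --pt "0 0 0 -20 0" --pt "0 0 0 -20 0" --pt "0 0 0 -15 0" --pt "0 0 0 -10 0" --pt "0 0 0 0 0" --pt "0 0 0 0 0" --pt "0 0 0 0 0"

```text
time: 9.08
ee_pos: [0.6007, -0.0765, 0.1323]
tcp_rot: [-0.322, 0.947, -0.001, 0.001]
ft_force: [1.1, -0.3, -0.3]
finger_gap: -0.001
finger_force: 0.0
```

send_rows --pt "0 5 6 0 0" --pt "0 5 6 0 0" --pt "0 5 6 0 0" --pt "0 4 5 0 0" --pt "0 4 4 0 0" --pt "0 3 3 0 0" --pt "0 2 2 0 0" --pt "0 2 2 0 0" --pt "0 2 2 0 0" --pt "0 2 1.5 0 0"

```text
time: 9.92
ee_pos: [0.6339, -0.0385, 0.1311]
tcp_rot: [-0.322, 0.947, -0.0, -0.0]
ft_force: [-1.5, -1.5, 0.7]
finger_gap: -0.002
finger_force: 0.7
```

send_rows --pt "0 0 0 0 0" --pt "0 0 0 0 0" --pt "0 0 0 0 0" --pt "0 0 0 0 0" --pt "0 -8 -6 0 0" --pt "0 -12 -9 0 0" --pt "0 -12 -9 0 0" --pt "0 0 0 20 0" --pt "0 0 0 35 0" --pt "0 0 0 35 0"

```text
time: 10.75
ee_pos: [0.5999, -0.0628, 0.2209]
tcp_rot: [-0.321, 0.947, 0.001, -0.002]
ft_force: [1.0, 0.3, 0.5]
finger_gap: -0.001
finger_force: 0.0
```

send_rows --pt "0 0 0 30 0" --pt "0 -8 30 5 0" --pt "0 -8 40 0 0" --pt "0 -8 40 0 0" --pt "0 -8 40 0 0" --pt "0 -8 40 0 0" --pt "0 -8 40 0 0" --pt "0 -8 40 0 0" --pt "0 -8 40 0 0" --pt "0 -8 40 0 0"

```text
time: 11.58
ee_pos: [0.529, 0.2887, 0.2563]
tcp_rot: [-0.322, 0.947, -0.0, -0.0]
ft_force: [0.5, 0.3, 0.2]
finger_gap: -0.005
finger_force: 0.0
```

```bash
python3 topm.py; python3 blade.py
```

```text
ang -0.8138715 dot to go mm 0.7 axis est offset 0.1 resid [-0.2  0.  -0.1 -0.   0.1 -0.1  0.4  0.4  0.4 -0.  -0.   0.1 -0.1 -0.1]
yellow [271.83333333 236.66666667] [270 236   5   2   6] coral [292.02325581 252.65116279] [288 250   9   6  43] [ 6.17278714e-01 -3.85059701e-04  8.50000000e-02]
[ 0.39187858 -0.33159237  0.0275684 ] [0.52815437 0.29248026 0.25628783]
11 line ang -0.7894142 dot left of line (mm, + = ccw to go) -1.4127094192436755 resid [0.1 0.4 0.1 0.1 0.3 0.1 0.2 0.2 0.5 1.1 0.7]
```

send_rows --pt "0 -1 -20 0 0" --pt "0 -1 -26 0 0" --pt "0 -1 -26 0 0" --pt "0 -1 -26 0 0" --pt "0 0 0 -20 0" --pt "0 0 0 -30 0" --pt "0 0 0 -30 0" --pt "0 0 0 -30 0" --pt "0 0 0 -25 0" --pt "0 0 0 -12 0"

```text
time: 12.52
ee_pos: [0.5237, 0.1878, 0.1062]
tcp_rot: [-0.321, 0.947, 0.0, -0.002]
ft_force: [-0.8, 0.3, 0.7]
finger_gap: 0.003
finger_force: 0.0
```

Run:
```python
from h import *
print(bot.get_obs()['ee_pos'],bot.get_obs()['ft_force'])
T=cam('scene');W=cam('wrist')
a=cv2.resize(T['img'][230:320,340:430],(400,400),interpolation=cv2.INTER_CUBIC)
w=cv2.resize(W['img'],(400,300));o=np.zeros((400,800,3),np.uint8);o[:,:400]=a;o[:300,400:]=w
cv2.imwrite('pics/m5.png',o[:,:,::-1])
```

```text
[0.52372382 0.18775972 0.10620958] [-0.76861138  0.34313085  0.67122752]
```

View pics/m5.png

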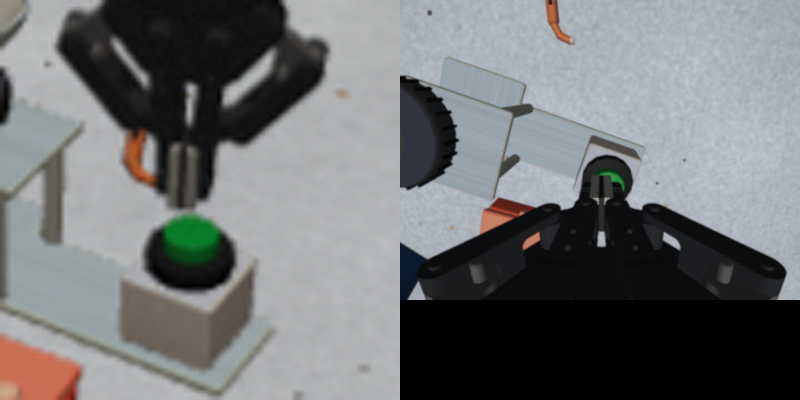

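The fingers are just above the green button, with y about 6 mm too low. I'll correct that and go down slowly.

send_rows --pt "0 0 3 0 0" --pt "0 0 3 0 0" --pt "0 0 0 -3 0" --pt "0 0 0 -3 0" --pt "0 0 0 -3 0" --pt "0 0 0 -2 0" --pt "0 0 0 -2 0" --pt "0 0 0 -1 0" --pt "0 0 0 -1 0" --pt "0 0 0 0 0"

```text
time: 13.45
ee_pos: [0.526, 0.1956, 0.0941]
tcp_rot: [-0.322, 0.947, -0.0, -0.0]
ft_force: [-1.2, 0.7, 1.7]
finger_gap: -0.003
finger_force: 0.9
```

send_rows --pt "0 0 0 -1 0" --pt "0 0 0 -1 0" --pt "0 0 0 -1 0" --pt "0 0 0 -1 0" --pt "0 0 0 0 0" --pt "0 0 0 0 0" --pt "0 0 0 0 0" --pt "0 0 0 0 0" --pt "0 0 0 0 0" --pt "0 0 0 0 0"

```text
time: 14.28
ee_pos: [0.526, 0.1956, 0.0903]
tcp_rot: [-0.322, 0.947, -0.0, -0.0]
ft_force: [-2.9, -1.0, 2.8]
finger_gap: -0.0
finger_force: 2.0
```

send_rows --pt "0 0 0 -1 0" --pt "0 0 0 -1 0" --pt "0 0 0 -1 0" --pt "0 0 0 0 0" --pt "0 0 0 0 0" --pt "0 0 0 0 0" --pt "0 0 0 0 0" --pt "0 0 0 0 0" --pt "0 0 0 0 0" --pt "0 0 0 0 0"

```text
time: 15.12
ee_pos: [0.5262, 0.1956, 0.0888]
tcp_rot: [-0.322, 0.947, -0.0, 0.0]
ft_force: [-6.8, -2.3, 19.9]
finger_gap: -0.002
finger_force: 10.0
```

The button has bottomed out: 20 N, and the TCP stopped short of its target. Now I release it and move clear.

send_rows --pt "0 0 0 3 0" --pt "0 0 0 6 0" --pt "0 0 0 15 0" --pt "0 0 0 30 0" --pt "0 0 0 30 0" --pt "0 0 0 40 0" --pt "0 0 0 30 0" --pt "0 -5 30 0 0" --pt "0 -5 35 0 0" --pt "0 -5 35 0 0"

```text
time: 15.95
ee_pos: [0.512, 0.2965, 0.2424]
tcp_rot: [-0.321, 0.947, 0.0, 0.002]
ft_force: [0.1, -0.1, 1.1]
finger_gap: 0.002
finger_force: 0.0
```

send_rows --pt "0 -5 20 0 0" --pt "0 0 0 0 0" --pt "0 0 0 0 0" --pt "0 0 0 0 0" --pt "0 0 0 0 0" --pt "0 0 0 0 0" --pt "0 0 0 0 0" --pt "0 0 0 0 0" --pt "0 0 0 0 0" --pt "0 0 0 0 0"

```text
time: 16.78
ee_pos: [0.5063, 0.3153, 0.2413]
tcp_rot: [-0.322, 0.947, -0.0, 0.0]
ft_force: [0.4, 0.5, 0.3]
finger_gap: 0.002
finger_force: 0.0
```

```bash
python3 topm.py
python3 - <<'E'
from meas import *
for n,p in(('top',(235,269)),('scene',(383,286))):
    print(blob(cam(n),green,p,14))
d=cv2.absdiff(cam('top')['img'],np.load('top0.npy')).max(2)>60
n,l,s,c=cv2.connectedComponentsWithStats(d.astype(np.uint8))
print([(x.round(),k[4]) for x,k in zip(c[1:],s[1:]) if k[4]>8])
E
```

```text
ang -0.81393224 dot to go mm 0.7 axis est offset 0.1 resid [-0.1  0.  -0.1  0.   0.2 -0.1  0.4  0.4  0.4 -0.  -0.   0.1 -0.1 -0.1]
(array([233.38053097, 268.55752212]), array([228, 263,  12,  12, 113], dtype=int32))
(array([382.61052632, 283.09473684]), array([377, 279,  13,  10,  95], dtype=int32))
[(array([ 98., 352.]), np.int32(32444)), (array([ 64., 200.]), np.int32(40)), (array([ 33., 211.]), np.int32(715)), (array([330., 216.]), np.int32(112)), (array([132., 225.]), np.int32(89)), (array([338., 230.]), np.int32(122)), (array([  6., 473.]), np.int32(190))]
```

Run:
```python
from h import *
T=cam('top')['img'];o=np.load('top0.npy')
r=lambda i:cv2.resize(i[180:300,20:260],(800,300)) if 0 else cv2.resize(i[170:330,20:220],(400,320))
cv2.imwrite('pics/m6.png',np.hstack([r(o),r(T)])[:,:,::-1])
```

```text
(no output)
```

View pics/m6.png

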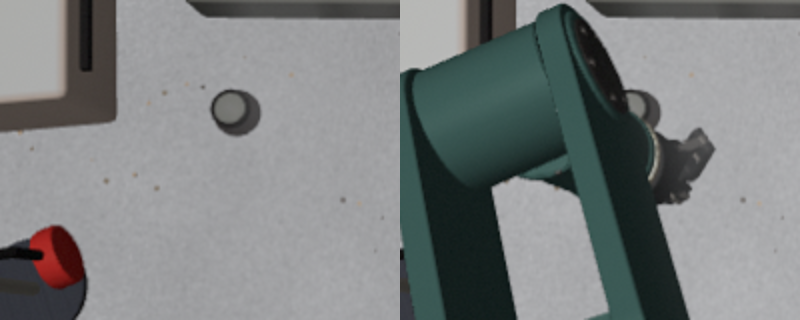

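The change at the loupe is only the arm partly covering it, high above; the loupe is still in place. Handing in.

```bash
python3 -c "
from station import ticket
print(ticket.close_job())"
```

```text
the job is handed in; nothing more can be done
None
```

The lever is set within about 1.5 mm of the coral dot's centre, the green button was pressed fully in and is up again, the arm is clear, and the job is handed in (no verdict was returned).

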